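# Weigh a lopsided carrier on a spring scale, hung level by the right balance hole

## Task

Weigh the loaded two-seat carrier: work out which hole in its handle plate will make it hang level, and hang it by that hole on the hook of the pillar spring scale. Lift it by the handle plate, put the hook through the hole, then ease it down slowly until the scale carries the whole weight before letting go, so that it is neither dropped on the spring nor springs back up and bobs. Leave it hanging still and free, canister and cup in their seats, and do not overload the scale or disturb the other kitchenware.

Things in the scene. Friction and masses are not known exactly. Their poses are not given: they have to be found in the camera images.
- carrier: Two-seat carrier, 192 mm long along its own y, 78 mm wide along x, 192 mm high, 0.20 kg empty, symmetrical. Steel tray (rim 30 mm high, floor 3 mm thick) with seats centred at y = -52.5 and +52.5 mm, an empty bay between; a post at each end (y = +-93.5 mm) holds a white upright handle plate. Starts standing on the table. Origin: centre of its underside, z up.
- plate_top (a point): Middle of the top edge of the carrier's white handle plate, 192 mm above the carrier's underside. The plate lies in the carrier's y-z plane, 8 mm thick along x, 182 mm long along y, lower edge 108 mm above the underside. It is gripped from above across its 8 mm, anywhere along the top: 50 mm of it above the holes is solid. Pot tops lie 24 mm below the plate.
- hole0 (a point): Hole 0 of the carrier's handle plate, at y = -56 mm in the carrier's frame: the point 137 mm above the carrier's underside, mid-thickness, where the peg's axis lies once seated. Hole 16 mm wide, flat bottom edge at 118 mm, upright sides to 134 mm, 45-degree pointed roof with its apex at 142 mm, all above the underside. Five such holes, 28 mm apart, go through the plate.
- hole1 (a point): Hole 1 of the carrier's handle plate, at y = -28 mm in the carrier's frame: the point 137 mm above the carrier's underside, mid-thickness, where the peg's axis lies once seated. Hole 16 mm wide, flat bottom edge at 118 mm, upright sides to 134 mm, 45-degree pointed roof with its apex at 142 mm, all above the underside. Five such holes, 28 mm apart, go through the plate.
- hole2 (a point): Hole 2 of the carrier's handle plate, at y = 0 mm in the carrier's frame (the middle hole): the point 137 mm above the carrier's underside, mid-thickness, where the peg's axis lies once seated. Hole 16 mm wide, flat bottom edge at 118 mm, upright sides to 134 mm, 45-degree pointed roof with its apex at 142 mm, all above the underside. Five such holes, 28 mm apart, go through the plate.
- hole3 (a point): Hole 3 of the carrier's handle plate, at y = 28 mm in the carrier's frame: the point 137 mm above the carrier's underside, mid-thickness, where the peg's axis lies once seated. Hole 16 mm wide, flat bottom edge at 118 mm, upright sides to 134 mm, 45-degree pointed roof with its apex at 142 mm, all above the underside. Five such holes, 28 mm apart, go through the plate.
- hole4 (a point): Hole 4 of the carrier's handle plate, at y = 56 mm in the carrier's frame: the point 137 mm above the carrier's underside, mid-thickness, where the peg's axis lies once seated. Hole 16 mm wide, flat bottom edge at 118 mm, upright sides to 134 mm, 45-degree pointed roof with its apex at 142 mm, all above the underside. Five such holes, 28 mm apart, go through the plate.
- canister: Closed round steel canister with a lid, 67 mm diameter, 81 mm high, loose in one of the carrier's seats (which one varies), 1.5 mm play all round. More or less full: 0.25 to 0.70 kg, centre of mass on its axis 40 mm up. Origin: centre of its underside.
- cup: Empty open round aluminium cup, 66 mm diameter, 45 mm high, 0.05 kg, standing loose in the other seat. Origin: centre of its underside.
- scale: Pillar spring scale, fixed to the table. Origin: on the table under the hook. The hook points along the scale's own -x; its grey pillar (40 x 56 mm, 269 mm high) stands 125 mm from the origin along +x, on a steel foot 10 mm high that reaches from 75 to 175 mm along +x and 75 mm to each side.
- peg (a point): Middle of the hook's straight peg, on its axis, 245 mm above the table when unloaded; sinks with the hook. Peg 7 mm thick, level along the scale's x, free from a collar (18 mm diameter) 27 mm behind this point to 19 mm in front, where it turns up at 45 degrees; tip's axis ends 27 mm in front and 8 mm higher (tip's top 12 mm above the axis). The plate hangs well anywhere on the straight part.
- hook (a joint): How far the hook has sunk, m: 0 unloaded, 0.080 at its bottom stop. It runs straight down against a spring of 0.15 N per mm, lightly damped; at rest it has sunk 6.7 mm per newton carried (32 to 64 mm under the loaded carrier).
- sheet_pan: Bystander: aluminium sheet pan 300 x 200 mm, 22 mm high, on the table. Origin: centre of its underside.
- mixing_bowl: Bystander: steel mixing bowl 190 mm across, 75 mm high. Origin: centre of its underside.
- jar: Bystander: closed white jar with a steel cap, 68 mm diameter, 95 mm high. Origin: centre of its underside.
Things that resemble listed ones, but are neither listed nor needed, are in the scene too. Leave any purple look-alike of the canister alone. What is shaped like the carrier but yellow is not meant.

How it is judged (in metres and radians):
On the way, in this order (a step that is already met when the one before it is completed fails the run):
1. the carrier is lifted clear of the table (height (world z) of carrier above 0.03 m), for 0.2 s.
2. still held by the fingers, the carrier has the hook's peg through one of its holes and the scale carries some of its weight (over 2 N) (distance between any of hole0, hole1, hole2, hole3, hole4 and peg below 0.026 m and contact force between carrier and scale above 2 N and contact force between the fingers and carrier above 1 N), for 0.1 s.
At the end, for the whole second after the job is handed in: Carrier hangs free on the scale, peg through one of its holes (seat point within 26 mm of the peg point), scale sunk over 20 mm, carrying over 4 N, underside over 15 mm above the table, level within 7 deg, at rest (30 mm/s, 0.3 rad/s), not held; canister and cup in their seats (distance between any of hole0, hole1, hole2, hole3, hole4 and peg below 0.026 m and contact force between carrier and scale above 4 N and height (world z) of carrier above 0.015 m and value of joint hook above 0.02 m and angle between carrier's own z axis and vertical below 0.125 rad and linear speed of carrier below 0.03 m/s and angular speed of carrier below 0.3 rad/s and contact force between the fingers and carrier below 0.1 N and (y of canister in the frame of carrier between -0.06 and -0.045 m or y of canister in the frame of carrier between 0.045 and 0.06 m) and (y of cup in the frame of carrier between -0.06 and -0.045 m or y of cup in the frame of carrier between 0.045 and 0.06 m) and z of each of canister, cup in the frame of carrier below 0.008 m); the robot touches nothing.
It fails at once if let go before the scale carried the weight, while pressing it down, or to swing from a wrong hole: out of the fingers, the carrier bobs on the hook at more than 50 mm/s up or down (contact force between carrier and scale above 0.5 N and contact force between the fingers and carrier below 0.1 N and (velocity of joint hook above 0.05 m/s or velocity of joint hook below -0.05 m/s)).
It fails at once if the scale is overloaded: its hook driven onto the bottom stop (sunk over 78 mm) or more than 25 N on the scale (value of joint hook above 0.078 m or contact force between anything else and scale above 25 N).
It fails at once if a bystander (sheet pan, mixing bowl, jar) is moved by more than 20 mm (distance of any of sheet_pan, mixing_bowl, jar from where it was at the start of the episode above 0.02 m).
It also fails if it takes over 67 s, if anything falls off the work surface, if the arm or the gripper's body presses on something with over 40 N, if the wrist force passes 120 N, or if a joint passes its speed limit or range.

## Robot

A 6-joint arm with a two-finger parallel gripper is mounted at the origin on the work surface. World frame = base frame: x ahead of the robot, y to its left, z up, the work surface at z = 0. Lengths are in m, angles in degrees, forces in N, time in s.
With the tool pointing down it reaches from about 0.375 to 0.75 m from the base axis. Payload 9 kg.
Tool frame: the origin (TCP) lies where the fingers leave the gripper's body, on its centre line; the fingertips stand 73 mm ahead of it and the grasp point (between the pads) lies 54 mm ahead of it (robot.tip_reach is the distance from the TCP to the fingertips, in m); z points along the fingers, y is the direction in which the jaws open and shut (so a half turn about z gives the same grasp; the last joint's range is limited). The gripper opens to 85 mm and grips with 20 to 120 N. Pads are 22 mm wide; open, the fingers measure 114 mm over their backs; the gripper's body (76 mm by 85 mm) begins 54 mm behind the grasp point. The pads swing forward as they close: fully open they stand 13 mm farther back than shut.
Start: joints at [-84.265, 5.964, 5.575, 89.605, 0, 77.527], TCP at [0.187, -0.57, 0.304] pointing down, gripper open.
Joint ranges: [-171.21, 171.21], [-48.23, 106.86], [-62.78, 66.21], [-105.2, 120.99], [-86.42, 89.51], [-180, 180]. Speed limits (degrees/s): [127.2, 127.2, 147.25, 180, 180, 180].

## Interface

Orientations are given as [roll, pitch, yaw] about the fixed x, y, z axes, in that order (R = Rz(yaw) Ry(pitch) Rx(roll)).
In Python, from plant import robot gives the robot as it stands. Calls block until the motion is done:
- robot.move_pose(position, orientation): joint-space move of the TCP to a pose.
- robot.line_to(position, vel=0.15, rotation=None, guard=None): straight line of the TCP; rotation=None keeps the orientation; vel is the mean speed in m/s. With guard (N) it stops when the force on the tool has changed by that much, and returns True; else False.
- robot.goto_joints(angles): joint-space move.
- robot.set_gripper(opening): finger opening in m; the grip force is fixed at half the most; returns when the fingers have stopped.
- robot.pause(seconds).
- robot.ik(position, orientation): joint angles nearest the present ones, or None.
- robot.observe(): the state.
- robot.grab_frame(name): name is "scene" or "top" or "wrist"; returns the picture (420x560x3 uint8, blue, green, red); there is no depth.
- robot.get_calibration(name): a dict with "vertical_fov" (degrees; the focal length in pixels is half the picture's height over the tangent of half this angle, whatever the lens; pixels are square), "cx", "cy" (the principal point, pixels), "rvec" (rotation vector, rad) and "tvec" (3), from world to camera coordinates, as OpenCV has them. Camera axes: x right, y down, z forward; pixel columns grow to the right and rows downward; lengths in m; the calibration is good to about 2 mm. A picture is of the moment at which its call begins: read the wrist's pose just before it. get_calibration takes no time and is no camera call; for the wrist camera it gives the pose at the moment of the call.
A pose or a line that the arm cannot do raises robot.IKError and nothing moves.
- robot.job_done(): hands the job in, once; it reports no verdict.
The state is a dict: "time": time; "q": joint angles; "qvel": joint speeds; "joint_torque": joint torques, N m; "tool_pos": TCP position; "tcp_rot": TCP orientation; "ft_force": force on the tool from outside, world axes, zero at the start; "torque": the same for the moment, N m; "gripper_width": finger opening in m.
Only numpy, scipy, OpenCV 4.12 (cv2) and the standard library are available. Lean on these libraries where they do the work, as an engineer would, in place of code of your own. Each camera call takes 0.05 s, during which the arm holds its last target.

## Working session

There is one attempt and no reset: what is moved stays moved. The work goes in short steps, each a Python script; the robot and the scene stay as the last script left them, time stands still between calls to the robot, and variables do not carry over. Pictures are saved under pics/ and viewed, and the job is handed in when it is done.

```bash
ls; mkdir -p pics
python3 - <<'E'
from plant import robot
import cv2
for n in ("scene","top","wrist"):
    im=robot.grab_frame(n); cv2.imwrite(f"pics/{n}0.png",im); print(n,robot.get_calibration(n))
print(robot.observe())
E
```

```text
pics
scene {'vertical_fov': 48.883630336116866, 'cx': 279.916583714885, 'cy': 209.6769698807041, 'rvec': array([ 2.06362965,  1.10323957, -0.53479478]), 'tvec': array([-0.2980111 , -0.18856353,  2.13148969])}
top {'vertical_fov': 47.514344189554784, 'cx': 277.0009599297343, 'cy': 205.04743471257748, 'rvec': array([ 2.14615088, -2.17120305,  0.09067404]), 'tvec': array([0.02253662, 0.57496128, 1.69822563])}
wrist {'vertical_fov': 64.96345954377107, 'cx': 276.80313520675224, 'cy': 211.55219152492546, 'rvec': array([-2.34413726,  1.69685137,  0.25156978]), 'tvec': array([-0.59870853, -0.03666556,  0.38004151])}
{'time': 0.15, 'q': array([-8.42644161e+01,  5.99148283e+00,  5.53830129e+00,  8.96046981e+01,
       -2.52597827e-03,  7.75266896e+01]), 'qvel': array([-0.00461537,  0.02316888,  0.12987914, -0.03879575, -0.05726812,
        0.07557049]), 'joint_torque': array([ 3.22615480e-03, -5.57354414e+01,  5.04007530e+01,  1.25193765e-02,
       -2.09020955e-04, -1.81908854e-05]), 'tool_pos': array([ 0.18747014, -0.56977263,  0.30330319]), 'tcp_rot': array([-1.79942941e+02, -1.00347665e-02,  1.82088905e+01]), 'ft_force': array([ 0.05027957,  0.30053745, -0.08158026]), 'torque': array([ 0.02513296, -0.05706347,  0.01984318]), 'gripper_width': 0.0856003808929176}
```

View pics/scene0.png

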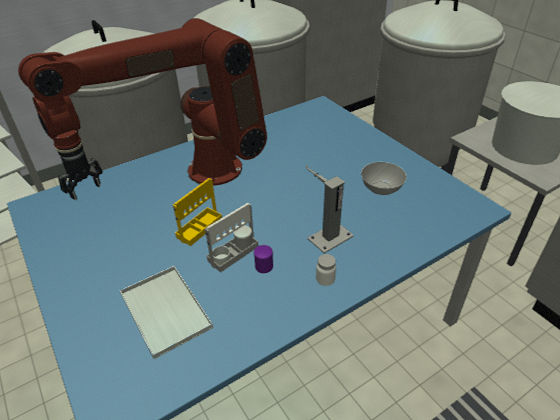

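View pics/top0.png

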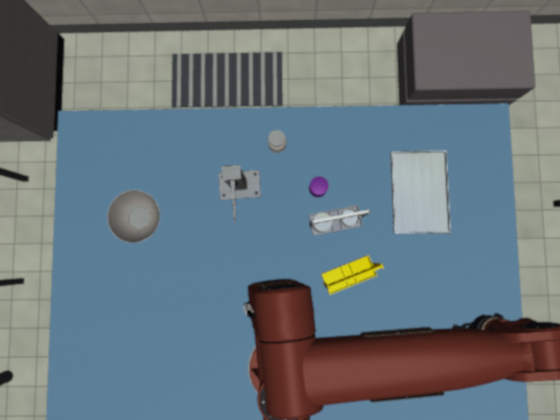

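View pics/wrist0.png

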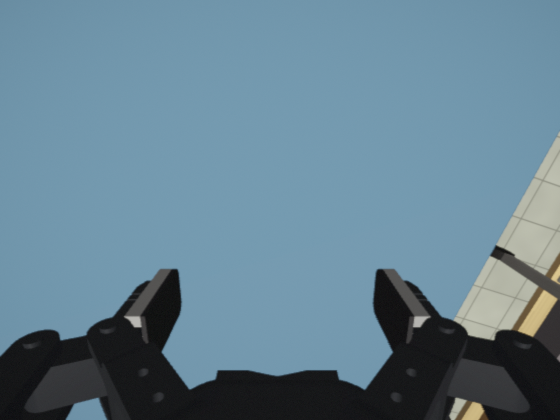

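Carrier is white at top (337,218), next to the purple canister (319,186); the scale is at (237,185) with its hook pointing down-image (-x). I'll zoom in and compute rough positions.

```bash
cat > h.py <<'E'
import numpy as np, cv2
def cal(robot,n):
    c=robot.get_calibration(n); R=cv2.Rodrigues(c["rvec"])[0]; t=np.array(c["tvec"])
    f=210/np.tan(np.radians(c["vertical_fov"]/2))
    K=np.array([[f,0,c["cx"]],[0,f,c["cy"]],[0,0,1]])
    return K,R,t
def ray(c,uv):
    K,R,t=c; d=R.T@np.linalg.solve(K,[uv[0],uv[1],1]); return -R.T@t,d
def onz(c,uv,z):
    o,d=ray(c,uv); return o+d*(z-o[2])/d[2]
def proj(c,p):
    K,R,t=c; q=K@(R@np.asarray(p)+t); return q[:2]/q[2]
E
python3 - <<'E'
from plant import robot
from h import *
c=cal(robot,"top")
for n,uv,z in [("plate end L",(312,219),.192),("plate end R",(369,211),.192),("pillar top",(231,173),.269),("tip",(235,219),.25),("purple",(319,186),.08),("jar",(277,140),.095),("bowl",(133,216),.07),("panTL",(391,152),.02),("panBR",(450,234),.02),("footBL",(220,199),.01),("footBR",(260,197),.01),("footTR",(257,169),.01),("yel",(378,265),.192),("yelL",(325,284),.192),("base",(285,370),0)]:
    print(n,onz(c,uv,z).round(3))
im=cv2.imread("pics/top0.png"); cv2.imwrite("pics/topz.png",cv2.resize(im[120:300,200:440],None,fx=3.3,fy=3.3,interpolation=cv2.INTER_CUBIC))
im=cv2.imread("pics/scene0.png"); cv2.imwrite("pics/scz.png",cv2.resize(im[150:300,160:360],None,fx=4,fy=4,interpolation=cv2.INTER_CUBIC))
E
```

```text
plate end L [ 0.511 -0.101  0.192]
plate end R [ 0.535 -0.287  0.192]
pillar top [0.654 0.155 0.269]
tip [0.51  0.145 0.25 ]
purple [ 0.636 -0.134  0.08 ]
jar [0.8   0.012 0.095]
bowl [0.538 0.527 0.07 ]
panTL [ 0.767 -0.404  0.02 ]
panBR [ 0.464 -0.605  0.02 ]
footBL [0.602 0.226 0.01 ]
footBR [0.608 0.078 0.01 ]
footTR [0.712 0.089 0.01 ]
yel [ 0.36  -0.311  0.192]
yelL [ 0.301 -0.139  0.192]
base [-0.012 -0.006  0.   ]
```

View pics/topz.png

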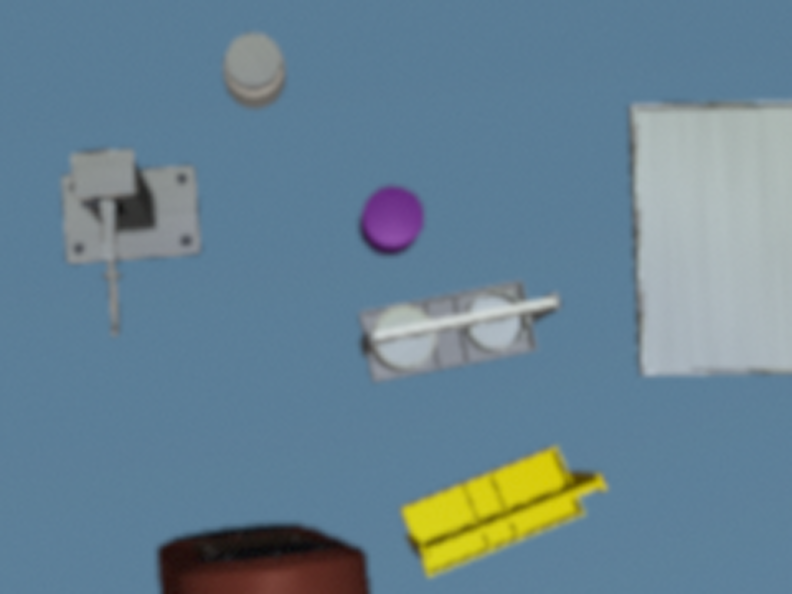

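View pics/scz.png

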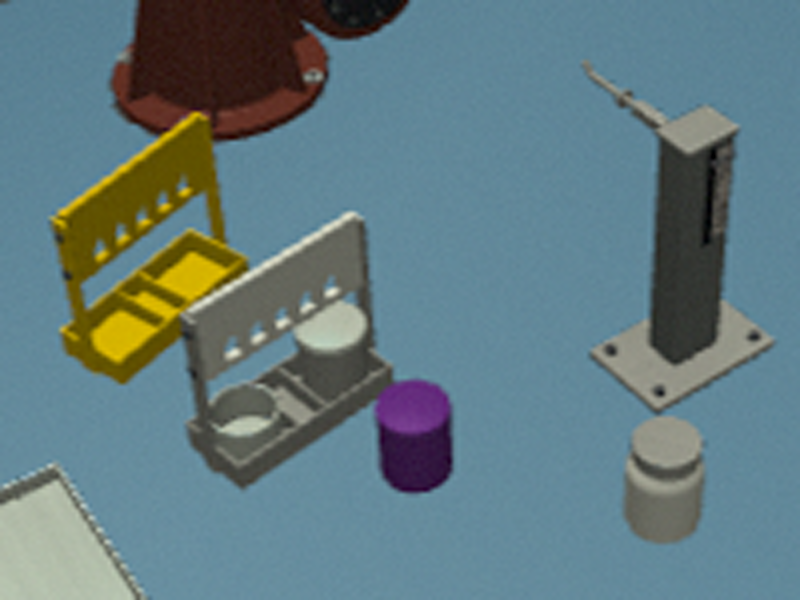

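Canister is in the seat towards world +y, so the CoM lies at 52.5(m−.05)/(m+.25) = 21..36 mm on that side. That makes it the 28 mm hole towards +y for any fill. Next I'll look closely with the wrist camera.

Run:
```python
from plant import robot
from h import *
K,R,t=cal(robot,"wrist"); o=robot.observe()
from scipy.spatial.transform import Rotation as Ro
T=Ro.from_euler('xyz',o['tcp_rot'],degrees=True).as_matrix()
print("cam in tool",T.T@(-R.T@t-o['tool_pos']),"axis",T.T@R[2])
for yaw in (97,-83):
  for p in ([.52,-.19,.42],[.42,.15,.42],[.53,.15,.42],[.53,.15,.3]):
    q=robot.ik(p,[180,0,yaw]); print(yaw,p,None if q is None else np.round(q,1))
```

```text
cam in tool [ 0.07459933 -0.00087739 -0.07063542] axis [-2.89290482e-01  1.45330235e-04  9.57241347e-01]
97 [0.52, -0.19, 0.42] [-33.6   1.4  13.1 101.7   0.   49.4]
97 [0.42, 0.15, 0.42] [  2.8 -17.   -3.7 103.3   0.   85.8]
97 [0.53, 0.15, 0.42] [  2.2   0.9  12.6 101.7   0.   85.2]
97 [0.53, 0.15, 0.3] [ 2.2 -2.7 -3.6 89.1  0.  85.2]
-83 [0.52, -0.19, 0.42] [ -33.6    1.4   13.1  101.7    0.  -130.6]
-83 [0.42, 0.15, 0.42] [  2.8 -17.   -3.7 103.3   0.  -94.2]
-83 [0.53, 0.15, 0.42] [  2.2   0.9  12.6 101.7   0.  -94.8]
-83 [0.53, 0.15, 0.3] [  2.2  -2.7  -3.6  89.1   0.  -94.8]
```

```bash
cat >> h.py <<'E'
def snap(robot,n,name):
    c=cal(robot,n); im=robot.grab_frame(n); cv2.imwrite(f"pics/{name}.png",im)
    np.savez(f"pics/{name}.npz",K=c[0],R=c[1],t=c[2]); return c,im
def load(name):
    d=np.load(f"pics/{name}.npz"); return (d["K"],d["R"],d["t"]),cv2.imread(f"pics/{name}.png")
E
python3 - <<'E'
from plant import robot
from h import *
robot.move_pose([.50,-.20,.42],[180,0,97]); snap(robot,"wrist","w1")
robot.move_pose([.49,.12,.42],[180,0,93]); snap(robot,"wrist","w2")
robot.move_pose([.43,.16,.40],[180,0,93]); snap(robot,"wrist","w3"); snap(robot,"top","t3")
print(robot.observe()['time'],robot.observe()['ft_force'])
E
```

```text
3.775 [0.02494031 0.22764146 0.21068177]
```

View pics/w1.png

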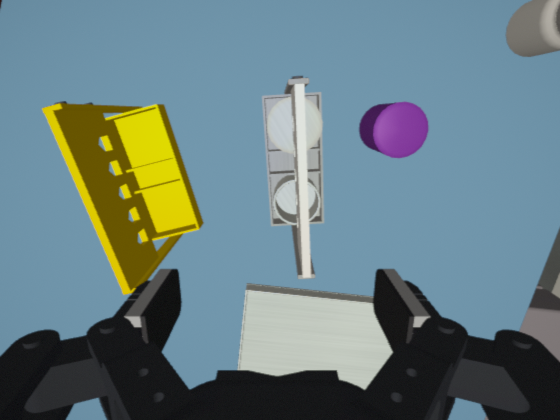

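View pics/w2.png

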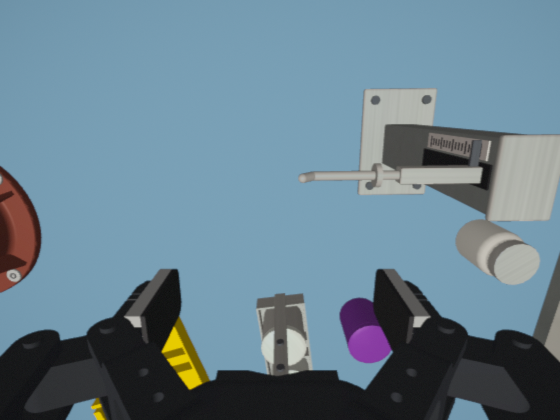

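View pics/w3.png

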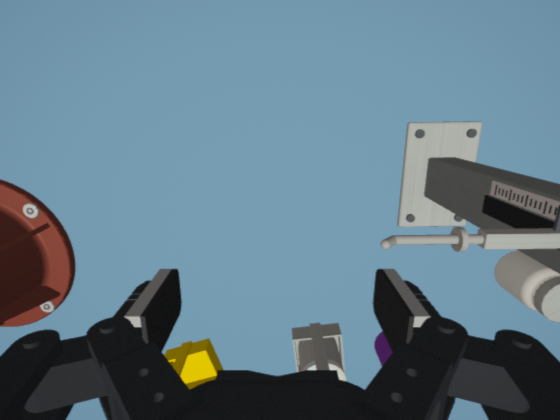

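w1 shows the plate's top edge from about (298,80) to (306,276), with the canister at the +y end. w2 shows the hook tip at about (303,177) and the collar at (377,175). I'll zoom in for pixel-accurate points.

Run:
```python
import cv2,numpy as np
def z(n,x0,y0,w,h,s): 
    im=cv2.imread(f"pics/{n}.png")[y0:y0+h,x0:x0+w]; return cv2.resize(im,None,fx=s,fy=s,interpolation=cv2.INTER_NEAREST)
a=z("w1",265,65,60,40,6); b=z("w1",265,250,60,40,6)
cv2.imwrite("pics/z1.png",np.hstack([a,b]))
a=z("w2",290,155,130,45,6);b=z("w3",375,220,130,45,6)
cv2.imwrite("pics/z2.png",np.vstack([a,b]))
```

```text
(no output)
```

View pics/z1.png

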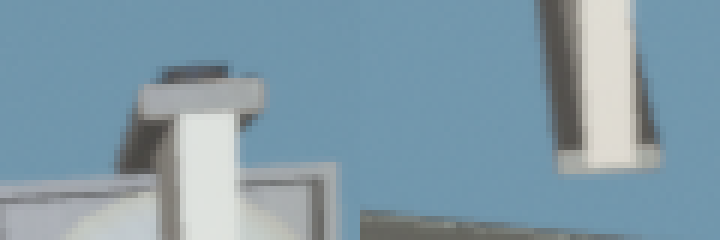

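View pics/z2.png

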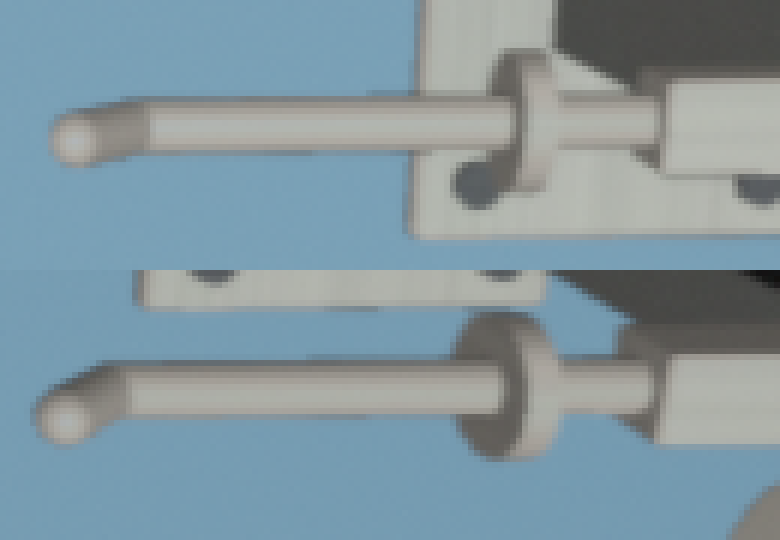

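Run:
```python
from h import *
c1,_=load("w1"); A=onz(c1,(299.7,83.7),.192);B=onz(c1,(306.3,274.7),.192)
d=A-B; print("plate",A,B,np.linalg.norm(d),"mid",(A+B)/2,"yaw",np.degrees(np.arctan2(-d[0],d[1])))
c2,_=load("w2");c3,_=load("w3")
for c,b,k in((c2,(314.5,175.9),(375.8,176.2)),(c3,(396.2,239.5),(458.7,239.7))):
    P=onz(c,b,.245);Q=onz(c,k,.245);d=Q-P
    print("bend",P,"collar",Q,np.linalg.norm(d),"yaw",np.degrees(np.arctan2(d[1],d[0])),"pegpt",P+d/np.linalg.norm(d)*.019, Q-d/np.linalg.norm(d)*.027)
def tri(u,v):
    o1,d1=ray(c2,u);o2,d2=ray(c3,v)
    s=np.linalg.lstsq(np.c_[d1,-d2],o2-o1,rcond=None)[0]
    return (o1+d1*s[0]+o2+d2*s[1])/2, np.linalg.norm(o1+d1*s[0]-o2-d2*s[1])
print(tri((314.5,175.9),(396.2,239.5)),tri((375.8,176.2),(458.7,239.7)))
# foot corners
for c,u in ((c2,(359,194)),(c3,(400,226)),(c3,(481,122)),(c3,(407,122)),(c2,(362,89)),(c2,(436,89))): print(onz(c,u,.01))
```

```text
plate [ 0.50786296 -0.10162296  0.192     ] [ 0.53950829 -0.27823033  0.192     ] 0.17942015358158347 mid [ 0.52368563 -0.18992665  0.192     ] yaw 10.158720054457158
bend [0.51779556 0.14910671 0.245     ] collar [0.56394522 0.1512327  0.245     ] 0.0461986009972129 yaw 2.637597471649208 pegpt [0.53677543 0.14998106 0.245     ] [0.53697382 0.1499902  0.245     ]
bend [0.51882867 0.14927403 0.245     ] collar [0.56474751 0.15146859 0.245     ] 0.045971246047170185 yaw 2.7362050494074626 pegpt [0.53780701 0.15018105 0.245     ] [0.53777829 0.15017968 0.245     ]
(array([0.517709  , 0.14982253, 0.2472611 ]), np.float64(0.0007199583937274222)) (array([0.56364611, 0.15176037, 0.24650572]), np.float64(0.0006335823589361817))
[0.61642852 0.08204945 0.01      ]
[0.61758372 0.08196465 0.01      ]
[0.70300254 0.23523259 0.01      ]
[0.60318199 0.23004932 0.01      ]
[0.60226964 0.22927974 0.01      ]
[0.70344038 0.23447348 0.01      ]
```

Run:
```python
from plant import robot
from h import *
robot.move_pose([.5188,-.1624,.36],[180,0,100]); snap(robot,"wrist","w4")
print(robot.observe()['tool_pos'],robot.observe()['time'])
```

```text
[ 0.51901468 -0.16138919  0.36049028] 5.1
```

View pics/w4.png

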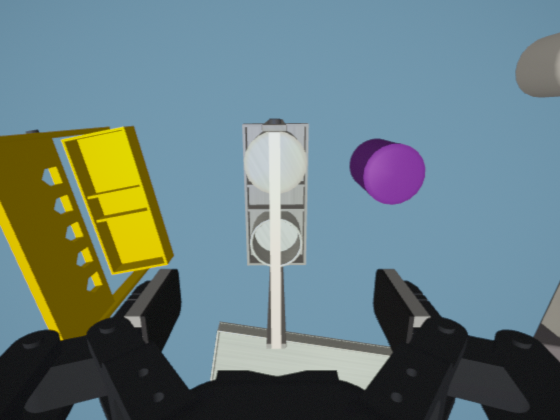

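The plate runs from (274.5,131) to (277,347), centred between the fingers and vertical in the picture. I'll descend and grip.

Run:
```python
from plant import robot
from h import *
c,_=load("w4"); A=onz(c,(274.5,131),.192);B=onz(c,(277,346),.192);d=A-B
print(A,B,np.linalg.norm(d),np.degrees(np.arctan2(-d[0],d[1])))
u=d/np.linalg.norm(d); m=(A+B)/2; g=m+.029*u; print("mid",m,"g",g)
yaw=90+np.degrees(np.arctan2(-d[0],d[1]))
robot.set_gripper(.05)
robot.move_pose([g[0],g[1],.30],[180,0,yaw])
print(robot.line_to([g[0],g[1],.230],vel=.06,guard=6)); f0=robot.observe(); print(f0['tool_pos'],f0['ft_force'],f0['time'])
snap(robot,"wrist","w5"); snap(robot,"scene","s5")
```

```text
[ 0.5073467  -0.10098842  0.192     ] [ 0.54053583 -0.27865883  0.192     ] 0.18074371385271223 10.580999002234272
mid [ 0.52394127 -0.18982363  0.192     ] g [ 0.51861613 -0.16131673  0.192     ]
False
[ 0.51881962 -0.1614453   0.23049439] [-0.23024029 -0.06063873  0.11917388] 7.2083
```

View pics/w5.png

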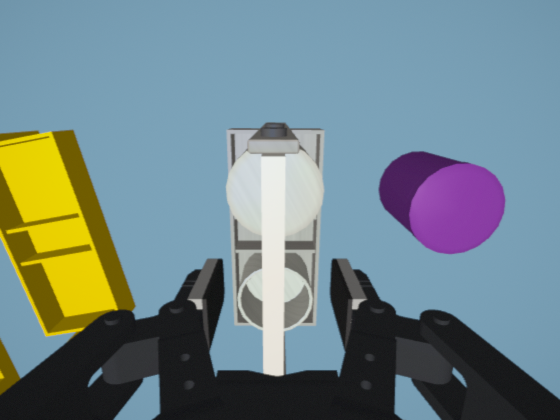

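The plate is centred between the pads, so I'll grip and lift.

Run:
```python
from plant import robot
from h import *
robot.set_gripper(0.0); o=robot.observe(); print(o['gripper_width'],o['ft_force'],o['torque'],o['tool_pos'])
p=o['tool_pos'].copy(); b=o['ft_force']
robot.line_to([p[0],p[1],p[2]+.05],vel=.04); robot.pause(.4); o=robot.observe()
print(o['gripper_width'],o['ft_force'],o['torque'],o['tool_pos'],o['tcp_rot'],o['time'])
snap(robot,"wrist","w6"); snap(robot,"scene","s6")
```

```text
0.007572678821213524 [-2.84275017 -0.45352085  1.34421913] [-0.2455902   0.70524207  0.06696189] [ 0.51836007 -0.16146336  0.23006988]
0.007258178889546383 [-0.36066055 -0.50618684 -9.9471624 ] [-0.06003081 -0.01999822 -0.00696087] [ 0.51834309 -0.16146347  0.28003284] [-1.79996533e+02 -1.14614508e-03  1.00582512e+02] 9.5583
```

View pics/w6.png

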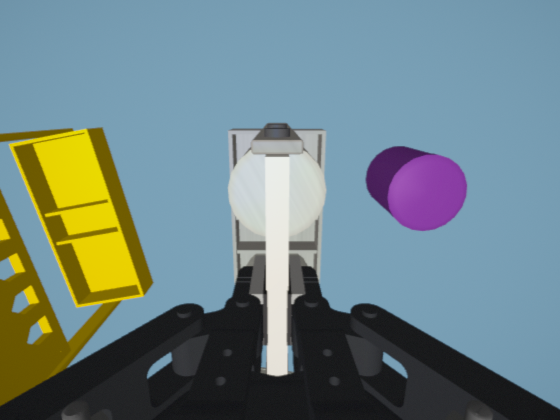

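View pics/s6.png

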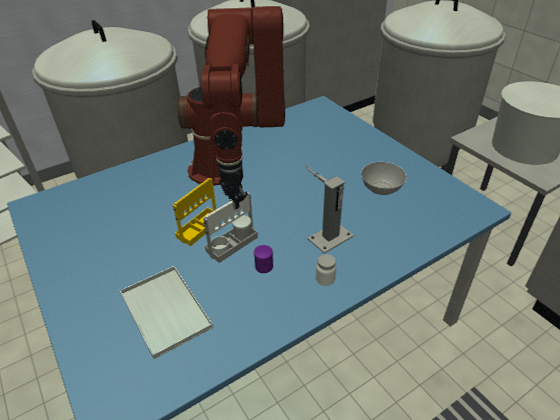

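The lift is clean: about 10 N, and the torque puts the CoM roughly 7 mm beyond the grip towards the canister. So the canister is nearly full and the 28 mm hole is right. Next I'll carry it to a spot in front of the hook.

Run:
```python
from plant import robot
from h import *
robot.line_to([.5184,-.1615,.351],vel=.08)
y=.150+(.465-.537)*np.tan(np.radians(2.8))+.0009
robot.line_to([.465,y,.351],vel=.1,rotation=[180,0,92.8]); robot.pause(.3)
snap(robot,"wrist","w7");snap(robot,"scene","s7");snap(robot,"top","t7")
o=robot.observe(); print(o['tool_pos'],o['tcp_rot'],o['ft_force'],o['torque'],o['gripper_width'],o['time'])
s=cv2.imread("pics/s7.png"); cv2.imwrite("pics/s7z.png",cv2.resize(s[110:260,230:400],None,fx=4,fy=4,interpolation=cv2.INTER_CUBIC))
```

```text
[0.46501756 0.14737072 0.35100181] [ 1.79999027e+02 -1.32472508e-03  9.27980255e+01] [-0.85832052  0.19198022 -9.66827076] [-0.02522607  0.03335204  0.00785199] 0.007120055288393744 14.425
```

View pics/w7.png

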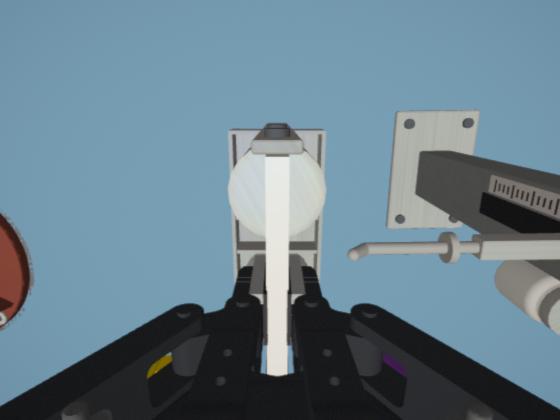

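View pics/s7z.png

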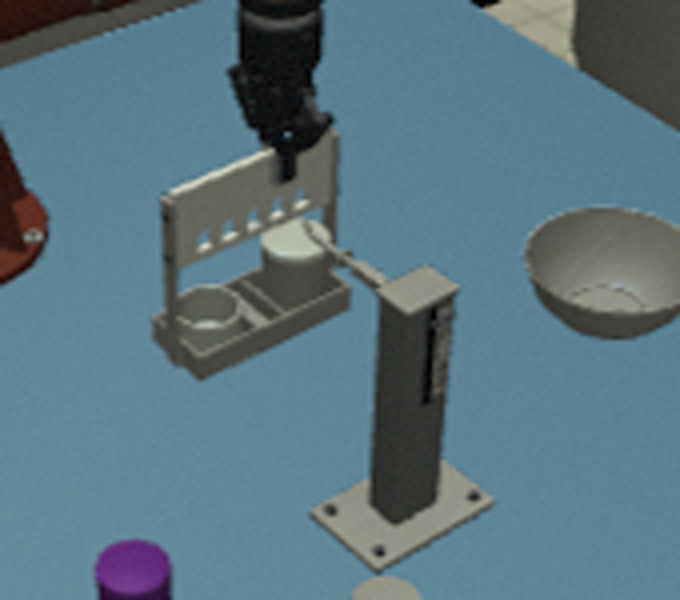

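The carrier is in front of the hook. I'll check predicted against seen positions for the hook in w7 and the holes and hook in the scene picture.

Run:
```python
from h import *
a=np.radians(2.8); ex=np.array([np.cos(a),np.sin(a),0]); ey=np.array([-np.sin(a),np.cos(a),0]); ez=np.array([0,0,1.])
peg=np.array([.537,.150,.245])
c,im=load("w7")
for n,s in(("bend",-.019),("coll",.027)): print(n,proj(c,peg+ex*s))
z=cv2.resize(im[225:275,340:470],None,fx=6,fy=6,interpolation=cv2.INTER_NEAREST); cv2.imwrite("pics/z7.png",z)
cs,s=load("s7")
tcp=np.array([.46502,.14737,.351])
org=tcp-ey*.0289-ez*.230
big=cv2.resize(s[110:260,230:400],None,fx=4,fy=4,interpolation=cv2.INTER_CUBIC)
def mk(p,col):
    u=(proj(cs,p)-[230,110]+.5)*4-.5; cv2.drawMarker(big,tuple(int(round(v)) for v in u),col,cv2.MARKER_CROSS,9,1)
for k in range(-2,3):
  for h in(.118,.142): mk(org+ey*.028*k+ez*h,(0,0,255))
for s_ in(-.091,.091):
  for h in (.108,.192): mk(org+ey*s_+ez*h,(0,0,255))
for s_ in(-.019,0,.027): mk(peg+ex*s_,(0,255,0))
mk(peg-ex*.027+ez*.008,(255,0,255))
cv2.imwrite("pics/s7m.png",cv2.resize(big[100:320,140:480],None,fx=2.3,fy=2.3))
```

```text
bend [367.48997348 248.31326526]
coll [446.83066029 248.24669954]
```

View pics/s7m.png

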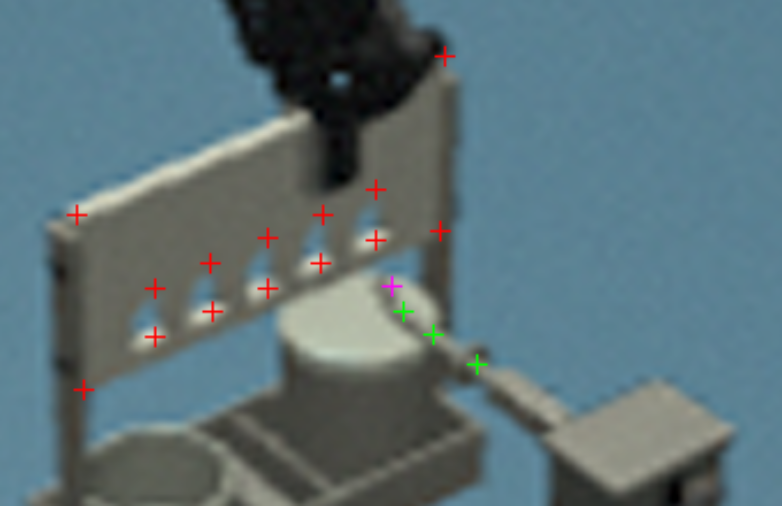

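View pics/z7.png

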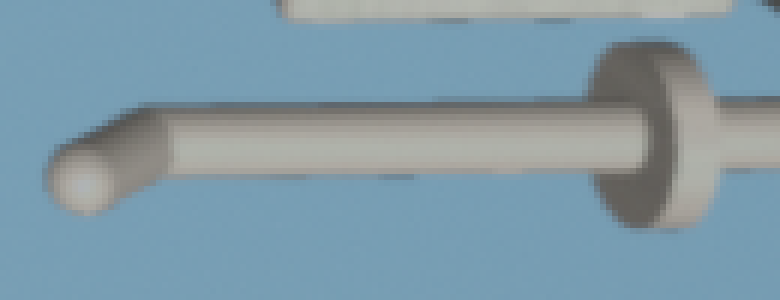

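Wrist check agrees to under 1 px. In the scene picture the carrier markers were drawn at mid-thickness, so I'll redraw them on the visible front face to check height.

Run:
```python
from h import *
a=np.radians(2.8); ex=np.array([np.cos(a),np.sin(a),0]); ey=np.array([-np.sin(a),np.cos(a),0]); ez=np.array([0,0,1.])
peg=np.array([.537,.150,.245])
cs,s=load("s7")
org=np.array([.46502,.14737,.351])-ey*.0289-ez*.230
x0,y0,F=258,128,9
big=cv2.resize(s[y0:y0+62,x0:x0+85],None,fx=F,fy=F,interpolation=cv2.INTER_CUBIC)
def P(p):
    u=(proj(cs,p)-[x0,y0]+.5)*F-.5; return [int(round(v)) for v in u]
def mk(p,col): cv2.drawMarker(big,tuple(P(p)),col,cv2.MARKER_CROSS,9,1)
def poly(l,col): cv2.polylines(big,[np.array([P(q) for q in l])],True,col,1)
f=org+ex*.004
for k in range(-2,3):
  poly([f+ey*(.028*k+dy)+ez*h for dy,h in((-.008,.118),(.008,.118),(.008,.134),(0,.142),(-.008,.134))],(0,0,255))
poly([f+ey*dy+ez*h for dy,h in((-.091,.108),(.091,.108),(.091,.192),(-.091,.192))],(0,0,255))
for s_ in(-.019,0,.027): mk(peg+ex*s_,(0,255,0))
mk(peg-ex*.027+ez*.008,(255,0,255))
cv2.imwrite("pics/s7n.png",big)
```

```text
(no output)
```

View pics/s7n.png

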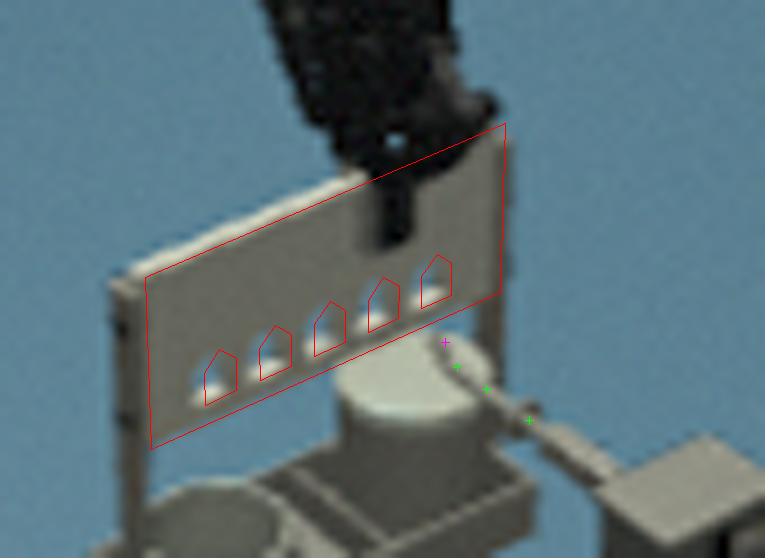

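Run:
```python
from h import *
cs,s=load("s7")
a=np.radians(2.8); ex=np.array([np.cos(a),np.sin(a),0]); ey=np.array([-np.sin(a),np.cos(a),0]); ez=np.array([0,0,1.])
peg=np.array([.537,.150,.245]); f=np.array([.46502,.14737,.351])-ey*.0289-ez*.230+ex*.004
x0,y0,F=268,148,16
big=cv2.resize(s[y0:y0+34,x0:x0+50],None,fx=F,fy=F,interpolation=cv2.INTER_CUBIC)
big=cv2.convertScaleAbs(big,alpha=1.4,beta=-20)
P=lambda p:[int(round(v)) for v in ((proj(cs,p)-[x0,y0]+.5)*F-.5)]
for k in range(-2,3):
  for off,th in((0,(0,0,255)),(-.008,(0,255,255))):
   g=f+ex*off
   cv2.polylines(big,[np.array([P(g+ey*(.028*k+dy)+ez*h) for dy,h in((-.008,.118),(.008,.118),(.008,.134),(0,.142),(-.008,.134))])],True,th,1)
# peg silhouettes
for s0,s1,z0,z1 in((-.019,.027,0,0),(-.027,-.019,.008,0)):
  cv2.line(big,P(peg+ex*s0+ez*z0),P(peg+ex*s1+ez*z1),(0,255,0),1)
cv2.imwrite("pics/s7q.png",big)
```

```text
(no output)
```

View pics/s7q.png

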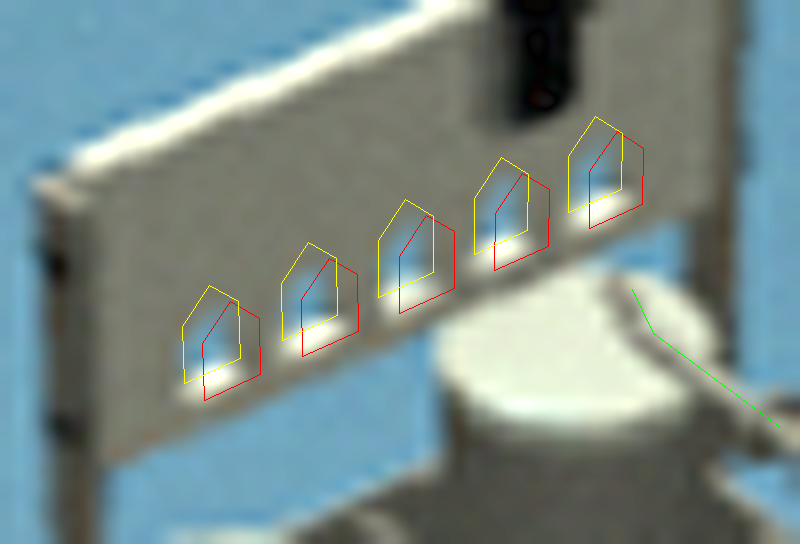

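Carrier and hook both show the same ~0.75 px image offset in the scene view, so they agree with each other to about 1 mm. I'll insert with a force guard.

Run:
```python
from plant import robot
from h import *
a=np.radians(2.8); x=.536
y=.150+(x-.537)*np.tan(a)+.0009
print(robot.line_to([x,y,.351],vel=.035,guard=2.5)); robot.pause(.2)
snap(robot,"wrist","w8");c,s=snap(robot,"scene","s8")
o=robot.observe(); print(o['tool_pos'],o['tcp_rot'],o['ft_force'],o['torque'],o['gripper_width'],o['time'])
cv2.imwrite("pics/s8z.png",cv2.resize(s[110:230,250:390],None,fx=5,fy=5,interpolation=cv2.INTER_CUBIC))
```

```text
False
[0.53595681 0.15084524 0.35103472] [1.79998234e+02 1.34657751e-03 9.28009132e+01] [-0.25461791 -0.20681286 -9.46346005] [-0.01353027 -0.02301748  0.03206262] 0.007198671281390882 16.9083
```

View pics/w8.png

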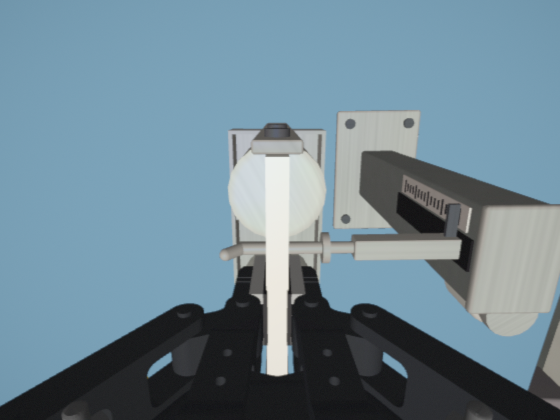

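View pics/s8z.png

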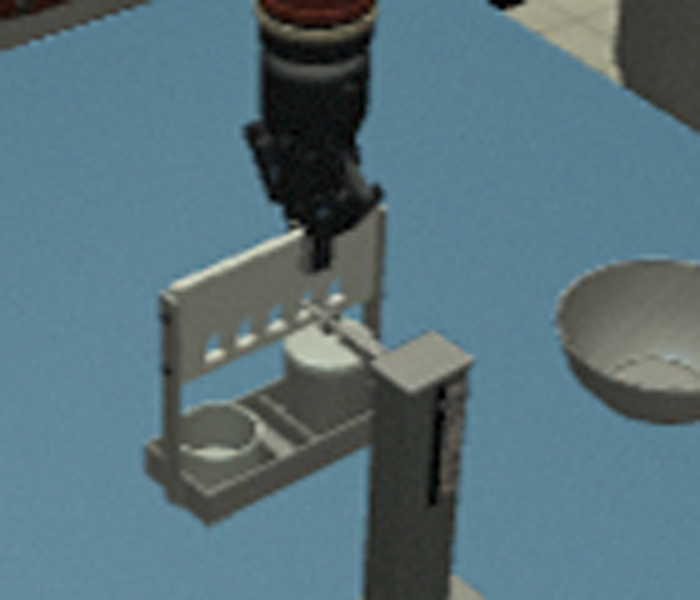

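The peg is through the hole with no contact force: in w8 the tip shows at (226,254) on the near side and the collar at (326,247) behind the plate. Now I'll lower slowly and watch the force.

Run:
```python
from plant import robot
import numpy as np
x,y=.536,.1508
def avg(n=6):
    F=[];T=[]
    for _ in range(n):
        o=robot.observe();F.append(o['ft_force']);T.append(o['torque']);robot.pause(.03)
    return np.mean(F,0),np.mean(T,0),o
F,T,o=avg(10);print(F.round(2),T.round(3))
for z in (.342,.335,.327,.319,.311,.303,.297):
    robot.line_to([x,y,z],vel=.02); robot.pause(.25); F,T,o=avg(); print(z,o['tool_pos'][2].round(4),F.round(2),T.round(3),round(o['time'],1))
```

```text
[-0.17  0.16 -9.35] [-0.041  0.004  0.007]
0.342 0.342 [-0.18 -0.35 -9.51] [-0.052 -0.013 -0.032] 18.3
0.335 0.335 [-0.61  0.91 -8.6 ] [ 0.144  0.15  -0.006] 19.2
0.327 0.327 [-0.32  1.27 -7.19] [ 0.275  0.069 -0.009] 20.2
0.319 0.319 [ 0.07  1.39 -5.9 ] [0.3   0.029 0.001] 21.2
0.311 0.311 [-0.08  1.69 -5.14] [0.325 0.027 0.   ] 22.2
0.303 0.303 [ 0.11  1.19 -3.62] [0.346 0.03  0.019] 23.2
0.297 0.297 [-0.2   1.42 -2.96] [0.32  0.035 0.014] 24.1
```

The vertical spring load is as expected, but there's +1.4 N sideways: the peg sits slightly off the roof's apex. I'll trim y.

```bash
cat > av.py <<'E'
import numpy as np
def avg(robot,n=6):
    F=[];T=[]
    for _ in range(n):
        o=robot.observe();F.append(o['ft_force']);T.append(o['torque']);robot.pause(.03)
    return np.mean(F,0),np.mean(T,0),o
E
python3 - <<'E'
from plant import robot
from av import *
x=.536
for y in (.1516,.1524,.1532):
    robot.line_to([x,y,.297],vel=.01); robot.pause(.2); F,T,o=avg(robot,8); print(y,o['tool_pos'].round(4),F.round(2),T.round(3),round(o['time'],1))
    if F[1]<.2: break
E
```

```text
0.1516 [0.536  0.1516 0.297 ] [-0.23  1.78 -3.12] [ 0.44   0.015 -0.036] 24.8
0.1524 [0.536  0.1524 0.297 ] [-0.18  1.78 -3.23] [ 0.407  0.04  -0.004] 25.5
0.1532 [0.536  0.1529 0.297 ] [-0.42 -3.99 -2.95] [-0.973  0.124 -0.02 ] 26.3
```

Run:
```python
from plant import robot
from av import *
from h import *
x=.536
for y,z in ((.1526,.297),(.1526,.291),(.1526,.285)):
    robot.line_to([x,y,z],vel=.01); robot.pause(.25); F,T,o=avg(robot,10); print(o['tool_pos'].round(4),F.round(2),T.round(3),round(o['time'],1))
snap(robot,"wrist","w9");c,s=snap(robot,"scene","s9")
cv2.imwrite("pics/s9z.png",cv2.resize(s[110:230,250:390],None,fx=5,fy=5,interpolation=cv2.INTER_CUBIC))
```

```text
[0.536  0.1527 0.297 ] [-0.16 -1.46 -3.27] [-0.37   0.084 -0.015] 27.1
[0.536  0.1526 0.291 ] [-0.44  0.6  -2.14] [-0.014  0.131  0.013] 28.4
[0.536  0.1526 0.285 ] [-0.47  0.5  -1.28] [ 0.12   0.142 -0.011] 29.8
```

View pics/s9z.png

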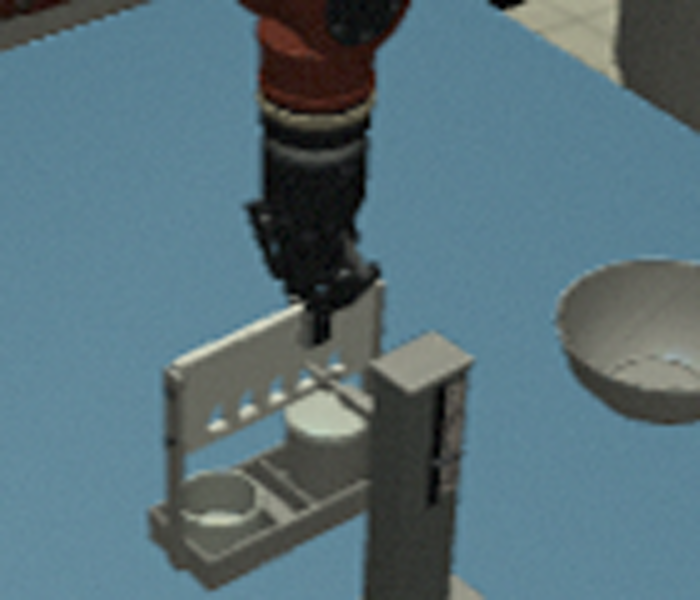

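View pics/w9.png

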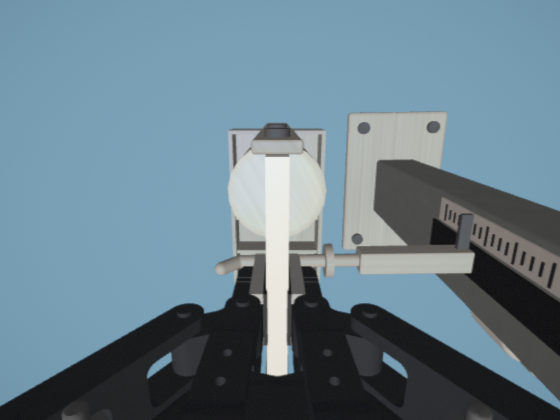

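Tracking the spring rate, zero load on the arm comes at TCP z ≈ 0.277. The load should balance about 4–5° down at the canister end, so I'll tilt that way about the peg first. Then there's no swing on release.

Run:
```python
from plant import robot
from av import *
from scipy.spatial.transform import Rotation as Ro
x,y=.536,.1526
robot.line_to([x,y,.280],vel=.01); robot.pause(.25); F,T,o=avg(robot,10); print(F.round(2),T.round(3))
R0=Ro.from_euler('xyz',[180,0,92.8],degrees=True); a=np.radians(2.8); ex=np.array([np.cos(a),np.sin(a),0])
peg=np.array([x,y,.280-.093])
for th in (1.2,2.4,3.6):
    Q=Ro.from_rotvec(-np.radians(th)*ex); p=peg+Q.apply([0,0,.093])
    robot.line_to(p,vel=.008,rotation=(Q*R0).as_euler('xyz',degrees=True)); robot.pause(.2)
    F,T,o=avg(robot,10); print(th,o['tool_pos'].round(4),o['tcp_rot'].round(2),F.round(2),T.round(3),round(o['time'],1))
```

```text
[-0.6   0.89 -0.58] [0.157 0.145 0.002]
1.2 [0.5359 0.1545 0.28  ] [180.    1.2  92.8] [-0.44  0.79 -0.63] [0.059 0.128 0.005] 32.0
2.4 [0.5358 0.1565 0.2799] [-180.     2.4   92.8] [-0.32 -0.62 -0.6 ] [-0.11   0.089 -0.001] 32.9
3.6 [0.5357 0.1584 0.2798] [-180.      3.6    92.79] [-0.42 -0.87 -0.84] [-0.184  0.086 -0.004] 33.9
```

Run:
```python
from plant import robot
from av import *
p=robot.observe()['tool_pos'].copy()
for dy,z in ((-.0003,.2775),(-.0003,.2755)):
    robot.line_to([p[0],p[1]+dy,z],vel=.008); robot.pause(.4); F,T,o=avg(robot,20); print(o['tool_pos'].round(4),F.round(2),T.round(3),round(o['time'],1))
    if F[2]>-.15: break
```

```text
[0.5357 0.1582 0.2775] [-0.17  2.61 -0.4 ] [0.697 0.069 0.01 ] 35.4
[0.5357 0.1581 0.2755] [-0.29  4.15 -0.09] [ 1.061  0.071 -0.004] 36.8
```

Vertical is now balanced (−0.09 N); I'll take out the remaining side force.

Run:
```python
from plant import robot
from av import *
from h import *
p=robot.observe()['tool_pos'].copy()
y=p[1]; 
for i in range(6):
    y+=.00012; robot.line_to([p[0],y,.2755],vel=.005); robot.pause(.15); F,T,o=avg(robot,12); print(o['tool_pos'].round(5),F.round(2),T.round(3),round(o['time'],1))
    if F[1]<.8: break
snap(robot,"wrist","w10");c,s=snap(robot,"scene","s10")
cv2.imwrite("pics/s10z.png",cv2.resize(s[110:230,250:390],None,fx=5,fy=5,interpolation=cv2.INTER_CUBIC))
```

```text
[0.53573 0.1582  0.27551] [-0.12  3.56  0.19] [ 0.903  0.117 -0.005] 37.6
[0.53574 0.15827 0.27551] [-0.4   2.07 -0.11] [ 0.567  0.134 -0.034] 38.4
[0.53576 0.15837 0.27552] [-0.77  0.24  0.26] [0.094 0.16  0.003] 39.2
```

View pics/s10z.png

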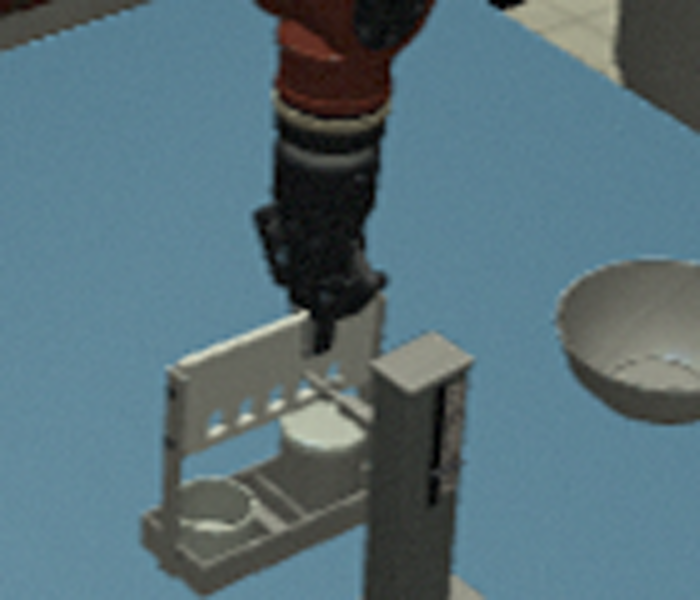

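View pics/w10.png

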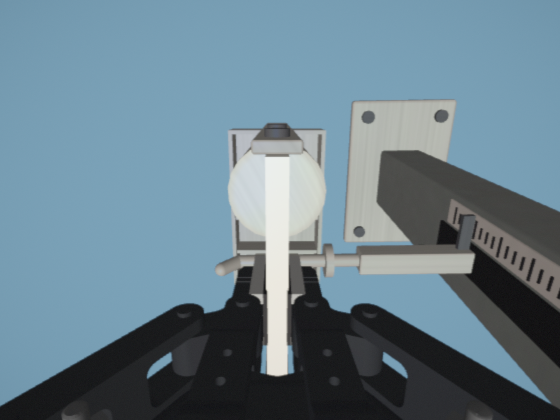

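Residual forces are about zero (Fz ≈ +0.1, Fy ≈ 0.2 N) and both pots are seated. Releasing.

Run:
```python
from plant import robot
from av import *
from h import *
p=robot.observe()['tool_pos'].copy()
robot.line_to([p[0],p[1],.2759],vel=.003); robot.pause(.3); F,T,o=avg(robot,12); print(F.round(2),T.round(3))
robot.set_gripper(.035); o=robot.observe(); print(o['gripper_width'],o['time'])
snap(robot,"wrist","w11"); robot.pause(.3)
snap(robot,"wrist","w12");c,s=snap(robot,"scene","s12")
F,T,o=avg(robot,12); print(F.round(2),T.round(3))
cv2.imwrite("pics/s12z.png",cv2.resize(s[110:230,250:390],None,fx=5,fy=5,interpolation=cv2.INTER_CUBIC))
cv2.imwrite("pics/w1112.png",cv2.resize(np.hstack([cv2.imread("pics/w11.png"),cv2.imread("pics/w12.png")]),(800,300)))
```

```text
[-0.52 -0.27  0.11] [0.005 0.176 0.003]
0.03488544913073027 40.7417
[-0.17  0.06 -0.16] [ 0.066 -0.004  0.   ]
```

View pics/s12z.png

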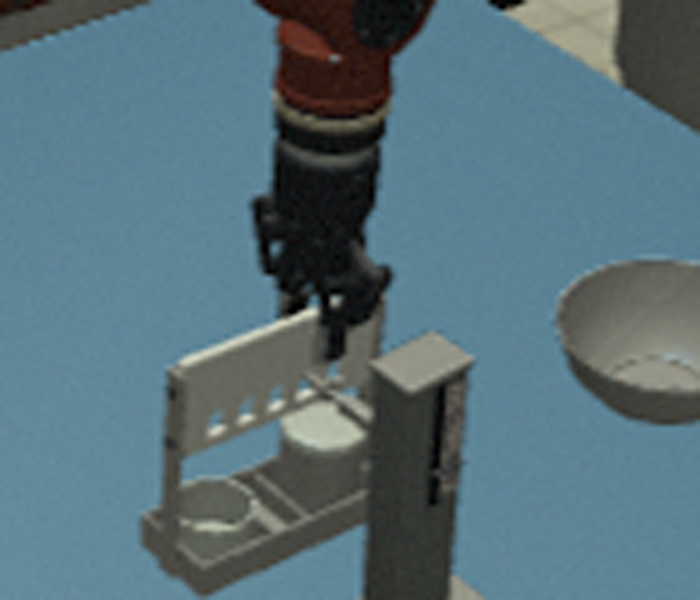

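View pics/w1112.png

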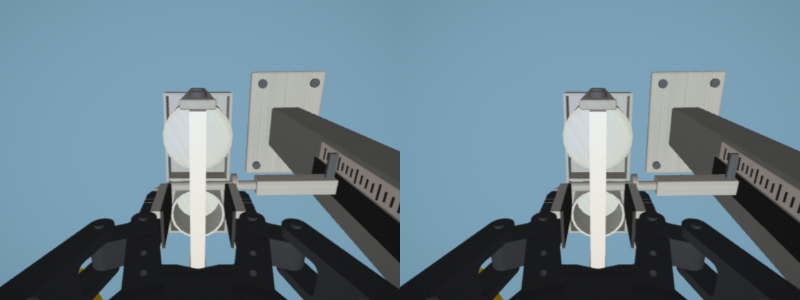

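The carrier hangs steady, with plate centred between the open fingers. I'll withdraw upwards and check.

Run:
```python
from plant import robot
from h import *
p=robot.observe()['tool_pos'].copy()
print(robot.line_to([p[0],p[1],p[2]+.09],vel=.06,guard=4))
robot.line_to([.40,p[1],.42],vel=.15,rotation=[180,0,92.8]); robot.pause(.5)
c,s=snap(robot,"scene","s13");snap(robot,"wrist","w13");robot.pause(1);_,s2=snap(robot,"scene","s14");snap(robot,"wrist","w14")
print(cv2.absdiff(s,s2)[180:240,250:390].max(), robot.observe()['time'])
cv2.imwrite("pics/s13z.png",cv2.resize(s2[110:230,250:390],None,fx=5,fy=5,interpolation=cv2.INTER_CUBIC))
```

```text
False
13 46.0667
```

View pics/s13z.png

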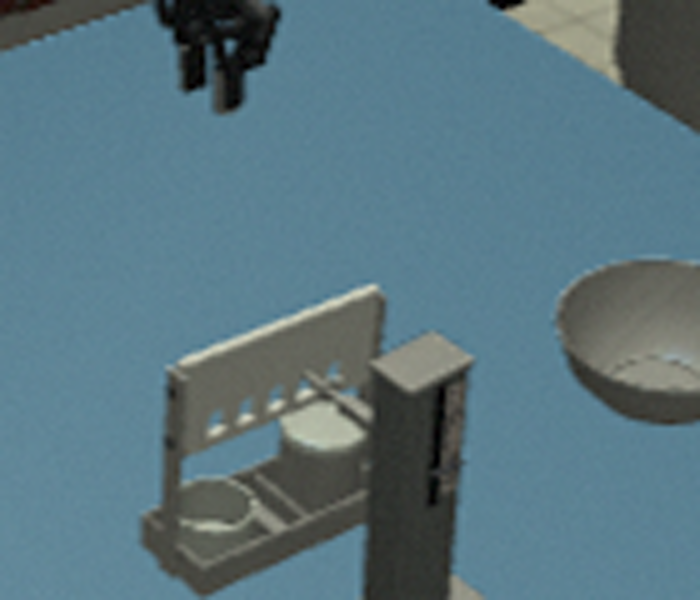

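View pics/w14.png

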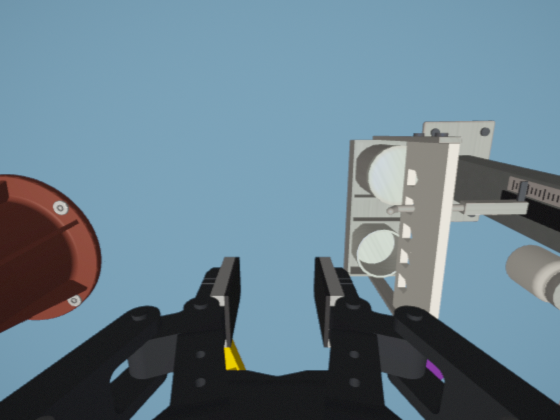

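View pics/s14.png

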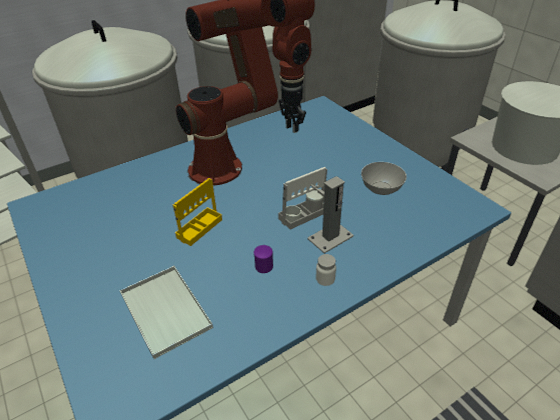

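The carrier hangs in the same pose as before release. The hook tip shows through the second hole from the canister end (w14, (393,210)), both pots are seated, the two pictures 1 s apart match, and the bystanders are where they were. Handing in.

Run:
```python
from plant import robot
robot.job_done(); print(robot.observe()['time'])
```

```text
the job is handed in; nothing more can be done
the job is handed in; nothing more can be done
```

The loaded carrier is hanging on the scale hook by the hole 28 mm from the middle, on the canister side, and I have handed the job in. No verdict came back.

- **Choosing the hole:** The canister sat in the seat towards world +y. For any fill, the centre of mass then lies 21 to 36 mm off the middle, so the 28 mm hole is always the nearest. The load read about 9.4 to 9.9 N, which means a nearly full canister.
- **Hanging it:** I gripped the plate above that hole, lifted it, and slid the hole over the peg without touching. I then lowered it in small steps until the arm carried about 0.1 N.
- **Side force:** While lowering, a side force of up to about 4 N appeared at the peg. I trimmed it to about 0.3 N before letting go.
- **Tilt on release:** I tilted the carrier 3.6° canister-end down about the peg before opening the fingers, so that it would not swing.

**Last checks:**
- Two pictures taken 1 s apart matched to within pixel noise.
- The peg was through the right hole, the canister and cup were in their seats, and the other kitchenware looked unmoved.
- The robot was clear of everything, with the clock at about 46 s.

I did not measure the final tilt after release. By eye the carrier's pose was unchanged, which puts the tilt at about 3.6° against the limit of about 7°. The sink of about 62 mm comes from how far the arm lowered the carrier and from the force readings, not from the dial.

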